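# Load the tip-up soak stand and stand the instruments up

### The arm

A 6-joint arm with a two-finger parallel gripper is mounted at the origin on the work surface. World frame = base frame: x ahead of the robot, y to its left, z up, the work surface at z = 0. Lengths are in mm, angles in rad, forces in N, time in s.
With the tool pointing down it reaches from about 400 to 825 mm from the base axis. Payload 7 kg.
Tool frame: the origin (TCP) lies at the very end of the fingers, on their centre line; the grasp point (between the pads) lies 19 mm behind it; z points along the fingers, y is the line along which they close (so a half turn about z gives the same grasp; the last joint's range is limited). The gripper opens to 88 mm and grips with 3 to 60 N. Pads are 19 mm wide; open, the fingers measure 130 mm over their backs; the gripper's body (78 mm by 193 mm) begins 47 mm behind the grasp point.
Start: joints at [0.288, 0.359, 0.012, 0, -1.224, -0.288], TCP at [674.978, -0.019, 191.761] pointing down, gripper open.
Joint ranges: [-3.07, 3.07], [-1.43, 2.12], [-1.02, 1.25], [-3.03, 1.67], [-3.05, -0], [-3.03, 3.03]. Speed limits (rad/s): [2.39, 2.39, 3.01, 3.14, 3.14, 3.14].

### API

Orientations are given as a unit quaternion [x, y, z, w].
In Python, from plant import bot gives the robot as it stands. Calls block until the motion is done:
- bot.move_ptp(position, orientation): joint-space move of the TCP to a pose.
- bot.line_to(position, velocity=150, ori=None): straight line of the TCP; ori=None keeps the orientation; velocity is the mean speed in mm/s.
- bot.move_joints(angles): joint-space move.
- bot.move_gripper(opening, force=None): finger opening in mm; force is the grip in N (None keeps the last); returns when the fingers have stopped.
- bot.pause(seconds).
- bot.solve_ik(position, orientation): joint angles nearest the present ones, or None.
- bot.read_state(): the state.
- bot.camera(name): name is "scene" or "side" or "wrist"; returns the picture (384x512x3 uint8, red, green, blue); there is no depth.
- bot.get_calibration(name): a dict with "fx", "fy", "cx", "cy" (pixels), "distortion" ([k1, k2, p1, p2, k3] as OpenCV has them; the pictures are not rectified), "view" (4x4, takes a point from world to camera coordinates); the wrist camera has in their place "T_tool_cam" (4x4, takes a point from camera to tool coordinates, whose origin is the TCP and whose axes are the flange's). Camera axes: x right, y up, looking along -z (the intrinsics and any distortion apply to the point x, -y, -z); pixel columns grow to the right and rows downward; lengths in mm; the calibration is good to about 2 mm. A picture is of the moment at which its call begins: read the wrist's pose just before it. get_calibration takes no time and is no camera call.
A pose or a line that the arm cannot do raises bot.Unreachable and nothing moves.
- bot.close_job(): hands the job in; it is judged then, once.
The state is a dict: "t": time; "joint_pos": joint angles; "qvel": joint speeds; "tau": joint torques, N m; "tcp_pos": TCP position; "eef_rot": TCP orientation; "contact_force": force on the tool from outside, world axes, zero at the start; "moment": the same for the moment, N m; "width": finger opening in mm; "finger_force": force on a finger pad.
Only numpy, scipy, OpenCV 4.12 (cv2) and the standard library are available. Lean on these libraries where they do the work, as an engineer would, in place of code of your own. Each camera call takes 0.05 s, during which the arm holds its last target. There are 200 camera calls.

### The job

Slide the red carver and the yellow spatula along their lanes, tip first, into the lying blue cup until both are fully home at its bottom, leaving the cup lying. Then swing the cup up gently by its black-ball lever until it stands upright against its stop, with both instruments standing in it tip down. Do not disturb the two jars beside the stand.

Things in the scene. Friction and masses are not known exactly. Their poses are not given: they have to be found in the camera images.
- stand: Fixed grey soak stand, base 395 x 98 x 12 mm. Origin: on the bench, on the stand's centre line, under the mouth of the lying cup. z up; x runs level from the cup's mouth back along the loading tray, away from the cup; y across. Tray from x = 4 to 248 mm. Two lanes along x, centred at y = +25 and -25 mm, open at the far end.
- tray (a point): Tray floor at the stand's centre line, x = 126 mm from the stand's origin, 36 mm above the bench. Axes as the stand. Each lane is 21 mm wide between rails only 6 mm high, so the 18 mm handles lying on the floor stand 12 mm proud: push them by the butt with closed fingertips travelling just above the rails.
- hinge (a point): Middle of the cup's hinge line, which runs across the stand (along y): at x = -90 mm of the stand, 30.5 mm above the bench. Axes as the stand. Upright, the cup stands between x = 0 and -32 mm from here and reaches 90 mm above here.
- cup (a joint): Angle of the cup on its hinge: 0 = lying, mouth towards the tray (start); 1.571 = upright, mouth up, at its stop. Lying, its own weight holds it down (about 2 N at the ball lifts it; light friction and damping); near upright it passes its balance point and stays against the stop by itself.
- cup_floor (a point): Inner bottom of the blue cup (block 90 x 82 x 32 mm, clear top wall), midway between its two square tubes: 24 x 24 mm, 84 mm deep, at y = +25 and -25 mm, one in line with each lane, floors 1.5 mm below the tray's. x points from bottom to mouth (up when upright). An instrument fully home has its tip at x = 0, its origin at x = 85 mm, and sticks out 86 mm.
- cup_ball (a point): Centre of the black 24 mm ball on the cup's 8 mm steel lever, on the stand's centre line. Cup lying: 45 mm from the hinge line towards the tray, 115 mm above it. Swinging the cup up takes it over the top (radius 123.5 mm) to 115 mm beyond the hinge line, 45 mm above it. Push it from the tray side, away from the tray, then down.
- red_carver: Carver, red handle, 170 mm long, 50 g, lying in a lane of the tray, tip towards the cup (lane and distance vary). Round handle, 18 mm across, 113 mm long, flat butt; then a cone and an 8 mm steel shank. Origin: on its axis, half-way along the 170 mm. x points from tip (x = -85 mm) to butt face (x = +85 mm). It may roll about its axis.
- yellow_spatula: Spatula, yellow handle, 12 mm blade, 170 mm long, 50 g, lying in a lane of the tray, tip towards the cup (lane and distance vary). Round handle, 18 mm across, 113 mm long, flat butt; then a cone and an 8 mm steel shank. Origin: on its axis, half-way along the 170 mm. x points from tip (x = -85 mm) to butt face (x = +85 mm). It may roll about its axis.
- jar_a: Red-capped amber glass jar, 38 mm in diameter, 55 mm tall, standing free on the bench beside the stand. Origin: centre of its underside. Not to be disturbed.
- jar_b: Black-capped amber glass jar, 38 mm in diameter, 55 mm tall, standing free on the bench beside the stand. Origin: centre of its underside. Not to be disturbed.
Mind the look-alikes: they are no part of the job. Of the things like the red_carver, leave any that is turquoise; of the rest the smaller one is meant. There is more than one size of the yellow_spatula; the one meant has the size given above.

How it is judged:
By the outcome, as a careful person would: the job done as asked, in the order asked, and still so for the second after the job is handed in, with the robot touching nothing.
It also fails if it takes over 61 s, if anything falls off the work surface, if the arm or the gripper's body presses on something with over 40 N, if the wrist force passes 120 N, or if a joint passes its speed limit or range.

## Working session

There is one attempt and no reset: what is moved stays moved. The work goes in short steps, each a Python script; the robot and the scene stay as the last script left them, time stands still between calls to the robot, and variables do not carry over. Pictures are saved under pics/ and viewed, at most 10 in all, crops included, and the job is handed in when it is done.

```bash
mkdir -p pics; ls
python3 - <<'E'
from plant import bot
import cv2,numpy as np
a=bot.camera("scene");b=bot.camera("side")
cv2.imwrite("pics/scene.png",a[:,:,::-1]);cv2.imwrite("pics/side.png",b[:,:,::-1])
cv2.imwrite("pics/s2.png",cv2.resize(a,(800,600),interpolation=cv2.INTER_CUBIC)[:,:,::-1])
cv2.imwrite("pics/d2.png",cv2.resize(b,(800,600),interpolation=cv2.INTER_CUBIC)[:,:,::-1])
s=bot.read_state();print(s["t"],s["eef_rot"])
for n in("scene","side","wrist"):print(n,bot.get_calibration(n))
E
```

```text
pics
0.1 [-7.07058133e-01  7.07155034e-01  4.81106407e-04 -5.68478201e-04]
scene {'fx': 408.5429361731184, 'fy': 408.5429361731184, 'cx': 250.53409771521422, 'cy': 194.75255697093792, 'distortion': array([0.00282853, 0.        , 0.        , 0.        , 0.        ]), 'view': array([[ 3.52594178e-01,  9.35767371e-01,  4.09555397e-03,
        -4.51614912e+01],
       [-5.72957501e-01,  2.12424086e-01,  7.91577987e-01,
         2.28004976e+02],
       [ 7.39862858e-01, -2.81452368e-01,  6.11054430e-01,
        -1.61954978e+03],
       [ 0.00000000e+00,  0.00000000e+00,  0.00000000e+00,
         1.00000000e+00]])}
side {'fx': 371.25167009205114, 'fy': 371.25167009205114, 'cx': 257.2829372687653, 'cy': 190.85179345937698, 'distortion': array([-0.01429058,  0.        ,  0.        ,  0.        ,  0.        ]), 'view': array([[-8.96706350e-01, -4.42342222e-01,  1.58454980e-02,
         3.69590202e+02],
       [ 3.43631238e-01, -6.73144670e-01,  6.54823507e-01,
        -3.41908252e+02],
       [-2.78989773e-01,  5.92629406e-01,  7.55615705e-01,
        -1.15483306e+03],
       [ 0.00000000e+00,  0.00000000e+00,  0.00000000e+00,
         1.00000000e+00]])}
wrist {'fx': 290.88289862911284, 'fy': 290.88289862911284, 'cx': 249.72827874965077, 'cy': 188.6320920050567, 'distortion': array([-0.05312707,  0.        ,  0.        ,  0.        ,  0.        ]), 'T_tool_cam': array([[-6.73781463e-04,  9.54293779e-01,  2.98869419e-01,
         7.91966201e+01],
       [ 9.99999690e-01,  7.65001250e-04, -1.88224946e-04,
         1.08282780e-01],
       [-4.08257374e-04,  2.98869200e-01, -9.54293998e-01,
        -1.92811849e+02],
       [ 0.00000000e+00,  0.00000000e+00,  0.00000000e+00,
         1.00000000e+00]])}
```

View pics/s2.png

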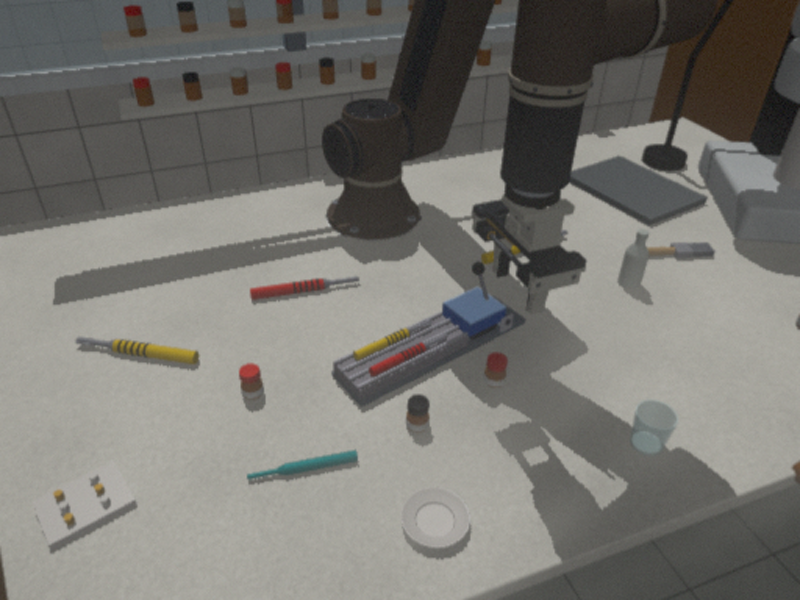

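View pics/d2.png

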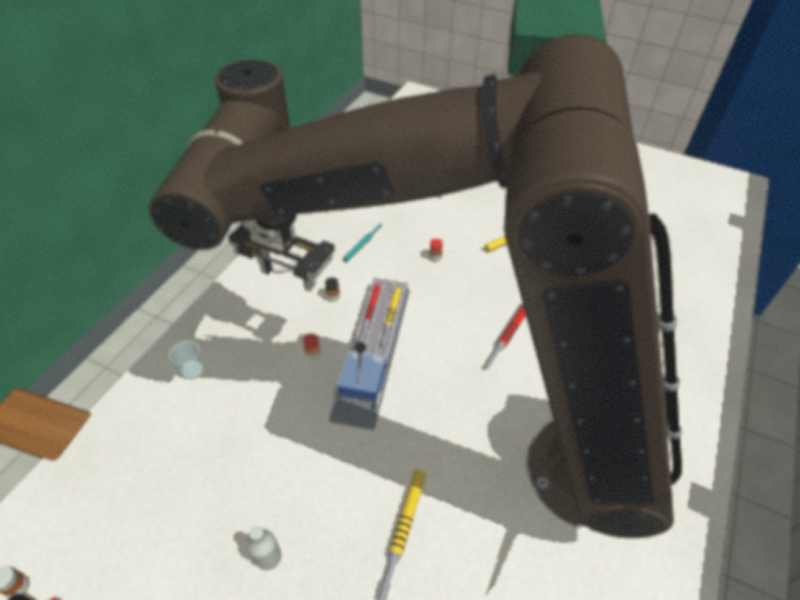

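Scene view (800x600 px): tray with small yellow (382,344) and small red (398,360), ball (478,268), jars at (496,368) and (418,412). Look-alikes lie loose on the bench: red (305,288, larger), yellow (155,350, larger) and turquoise (303,465). The two in the tray fit the description: smaller, in lanes, tip to the cup. I'll confirm in an enlarged crop and also get side-view crop points.

Run:
```python
import cv2,numpy as np
a=cv2.imread("pics/scene.png")[155:285,200:373];b=cv2.imread("pics/side.png")[170:280,190:337]
def up(c,s): 
    c=cv2.convertScaleAbs(c,alpha=1.3,beta=10); return cv2.resize(c,None,fx=s,fy=s,interpolation=cv2.INTER_CUBIC)
A=up(a,4.6)[:598,:796];B=up(b,5.4)[:594,:794]
cv2.imwrite("pics/ca.png",A);cv2.imwrite("pics/cb.png",B)
```

```text
(no output)
```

View pics/ca.png

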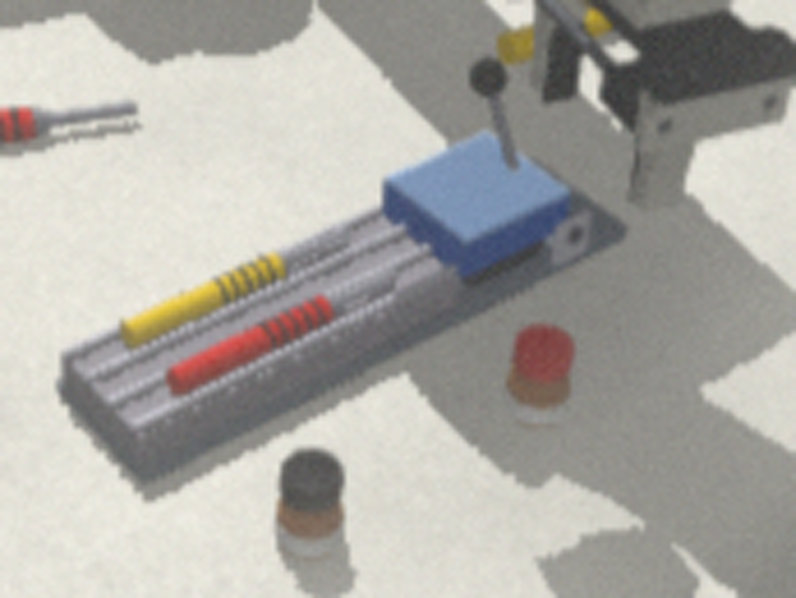

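View pics/cb.png

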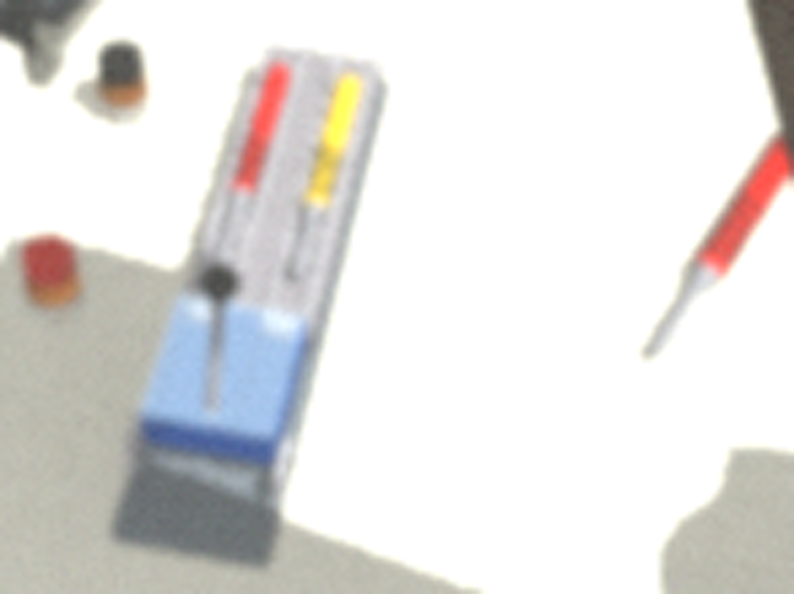

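Confirmed: small red in the lane nearer the jars, small yellow in the other. Next I fit the stand pose from both views.

```bash
cat > h.py <<'E'
from plant import bot
import cv2,numpy as np
from scipy.optimize import least_squares
def proj(n,P,V=None):
    c=bot.get_calibration(n);V=c["view"] if V is None else V
    R=V[:3,:3];F=np.diag([1,-1,-1.])
    K=np.array([[c["fx"],0,c["cx"]],[0,c["fy"],c["cy"]],[0,0,1]])
    P=np.atleast_2d(np.array(P,float))
    return cv2.projectPoints(P,cv2.Rodrigues(F@R)[0],F@V[:3,3],K,c["distortion"])[0][:,0]
def S(p,P):
    P=np.atleast_2d(np.array(P,float));c,s=np.cos(p[2]),np.sin(p[2])
    return np.c_[p[0]+c*P[:,0]-s*P[:,1],p[1]+s*P[:,0]+c*P[:,1],P[:,2]]
E
cat > fit.py <<'E'
from h import *
sc=lambda a:np.array(a)/4.6+[200,155]
sd=lambda a:np.array(a)/5.4+[190,170]
M=lambda w:[(-45,0,145.5),(0,41,62.5),(0,-41,62.5),(-90,41,62.5),(-90,-41,62.5),(248,w,42),(248,-w,42)]
A=sc([(488,76),(465,240),(385,183),(568,190),(490,133),(140,432),(63,357)])
B=sd([(219,283),(180,297),(308,318),(145,415),(275,440),(265,50),(383,72)])
f=lambda p:np.r_[proj("scene",S(p,M(p[3])))-A,proj("side",S(p,M(p[3])))-B].ravel()
r=min((least_squares(f,[650,-100,y,41],loss="soft_l1",x_scale=[100,100,1,10]) for y in np.arange(0,6.3,.7)),key=lambda r:r.cost)
p=r.x;print(p,r.cost);print(f(p).reshape(-1,2).round(1).tolist())
np.save("stand.npy",p[:3])
for n,y,a,b in(("red",25,(178,382),(280,66)),("yel",-25,(130,334),(350,76))):
    for cam,q in(("scene",sc(a)),("side",sd(b))):
        g=lambda v:(proj(cam,S(p,[(v[0],v[1],45)]))-q).ravel()
        print(n,cam,least_squares(g,[200,y]).x)
def g3(v,a,b): return np.r_[proj("scene",[v])-sc(a),proj("side",[v])-sd(b)].ravel()
c,s=np.cos(p[2]),np.sin(p[2])
for n,a,b in(("jarA cap",(543,345),(48,252)),("jarB cap",(312,470),(122,55)),("ball",(488,76),(219,283))):
    v=least_squares(g3,[650,0,55],args=(a,b)).x;d=v[:2]-p[:2];print(n,v,"stand",[c*d[0]+s*d[1],-s*d[0]+c*d[1]])
E
python3 fit.py
```

```text
[504.31963094 -10.79377864   4.98121715  42.17783906] 12.33624986490374
[[-0.1, -0.4], [0.4, -0.6], [-0.4, -2.2], [0.6, -0.9], [-1.0, -1.6], [-0.0, -1.2], [-0.3, -2.5], [-0.1, 0.2], [-0.6, -0.5], [-0.6, -0.4], [-1.0, -0.2], [-0.3, -0.5], [-0.4, -2.9], [-0.8, -3.8]]
red scene [211.10286052  27.30979529]
red side [217.74237215  22.91328064]
yel scene [210.8394803 -23.8166326]
yel side [218.42288698 -27.16537561]
jarA cap [639.19739561   3.45635247  52.39500262] stand [np.float64(22.085481027459124), np.float64(133.81819445927087)]
jarB cap [ 685.27015721 -164.56143622   53.16878487] stand [np.float64(196.30555295638683), np.float64(133.6103115632335)]
ball [493.00092696  32.09777415 144.87297767] stand [np.float64(-44.35727728064287), np.float64(0.4799090641552368)]
```

```bash
cat >> h.py <<'E'
from scipy.spatial.transform import Rotation as Rot
def quat(p):
    x=np.array([np.cos(p[2]),np.sin(p[2]),0]);z=np.array([0,0,-1.])
    return Rot.from_matrix(np.c_[x,np.cross(z,x),z]).as_quat()
def wview(s):
    T=np.eye(4);T[:3,:3]=Rot.from_quat(s["eef_rot"]).as_matrix();T[:3,3]=s["tcp_pos"]
    return np.linalg.inv(T@bot.get_calibration("wrist")["T_tool_cam"])
E
python3 - <<'E'
from h import *
p=np.load("stand.npy");q=quat(p)
bot.move_ptp(S(p,[(60,0,250)])[0],q)
bot.move_gripper(0)
s=bot.read_state();a=bot.camera("wrist");np.save("wv.npy",wview(s))
print(s["t"],s["joint_pos"],s["contact_force"])
cv2.imwrite("pics/w.png",a[:,:,::-1]);cv2.imwrite("pics/w2.png",cv2.resize(a,(800,600),interpolation=cv2.INTER_CUBIC)[:,:,::-1])
E
```

```text
2.275 [ 2.42984469e-01  7.52418129e-02 -2.22205741e-01 -1.19369945e-05
 -1.27339634e+00  2.58453031e-02] [-0.72781003 -0.07027911  0.11752039]
```

View pics/w2.png

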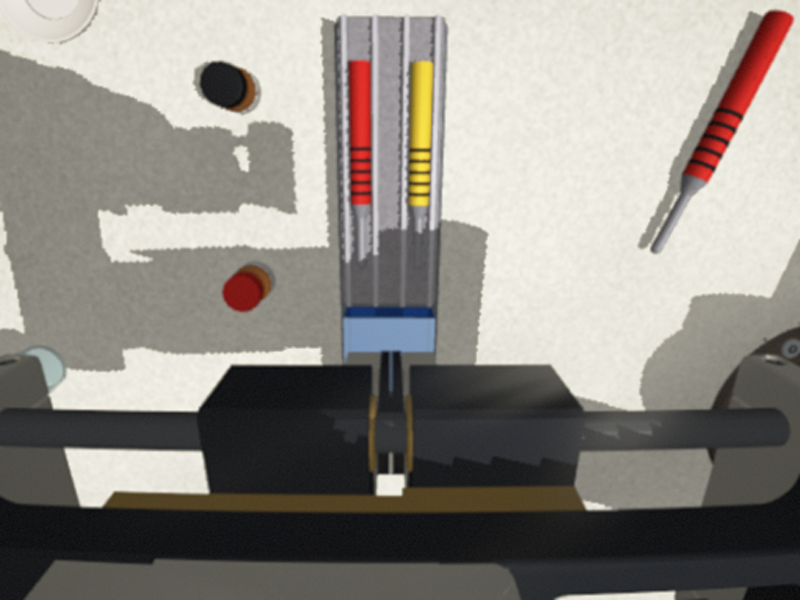

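```bash
sed '/^r=min/,$d' fit.py > fit2.py
cat >> fit2.py <<'E'
V=np.load("wv.npy");k=np.array([.64,.64])
MW=lambda w:[(0,41,62.5),(0,-41,62.5),(248,w,42),(248,-w,42)]
W=np.array([(343.5,317.5),(436,317.5),(338.5,16.5),(446.5,16.5)])*k
h=lambda p:np.r_[.5*f(p),(proj("wrist",S(p,MW(p[3])),V)-W).ravel()]
p0=np.r_[np.load("stand.npy"),42]
r=least_squares(h,p0,x_scale=[100,100,1,10],loss="soft_l1");p=r.x
print(p,h(p)[-8:].round(1));np.save("stand2.npy",p[:3])
# wrist only (fixed width)
g=lambda v:(proj("wrist",S(v,MW(p[3])),V)-W).ravel()
v=least_squares(g,p[:3],x_scale=[100,100,1]).x;print("wrist only",v,g(v).round(1))
for n,uv,z in(("red",(359.5,62),54),("yel",(422.5,62),54),("jA",(243,293),55),("jB",(220,86),55)):
    print(n,least_squares(lambda e:(proj("wrist",S(p,[(e[0],e[1],z)]),V)-np.array(uv)*k).ravel(),[200,0]).x)
print(bot.read_state()["width"])
E
python3 fit2.py
```

```text
[504.02634708  -8.26760198   4.97323102  42.60081764] [ 0.4  0.7  0.   1.1 -0.1 -1.7 -0.1 -1.1]
wrist only [504.08679184  -7.72917495   4.97247824] [ 0.3  1.  -0.1  1.5 -0.1 -1.3 -0.1 -0.6]
red [210.55700591  25.49246073]
yel [210.92826578 -23.79326868]
jA [ 20.94640592 132.26388371]
jB [193.17189196 136.64953993]
0.6127015789173181
```

```bash
cat >> h.py <<'E'
def fx(p): return float(np.dot(bot.read_state()["contact_force"],[np.cos(p[2]),np.sin(p[2]),0]))
def push(p,y):
    P=lambda x,z:S(p,[(x,y,z)])[0]
    bot.move_ptp(P(250,90),quat(p));bot.line_to(P(250,45.5),100)
    s=bot.read_state();print("start",s["t"],s["contact_force"]);f0=fx(p);log=[]
    bot.line_to(P(215,45.5),80);log.append((215,fx(p)-f0))
    for x in list(range(200,109,-15))+list(range(107,86,-2)):
        bot.line_to(P(x,45.5),60 if x>108 else 25);log.append((x,round(fx(p)-f0,1)))
        if log[-1][1]>5:break
    print(log,bot.read_state()["t"])
    bot.line_to(P(x+10,45.5),60)
    bot.line_to(P(x+10,100),150)
E
python3 - <<'E'
from h import *
p=np.load("stand2.npy");push(p,25)
a=bot.camera("side")
cv2.imwrite("pics/r1.png",cv2.resize(a[150:290,170:357],None,fx=4.2,fy=4.2,interpolation=cv2.INTER_CUBIC)[:,:,::-1])
E
```

```text
start 3.8917 [ 0.17440618 -0.5002952  -0.30844612]
[(215, -0.4965974844904187), (200, -0.7), (185, -0.8), (170, -0.7), (155, -0.3), (140, -0.2), (125, -0.3), (110, -0.3), (107, -0.8), (105, 0.1), (103, 0.3), (101, -0.2), (99, -0.4), (97, -0.6), (95, 0.0), (93, -0.2), (91, -0.9), (89, -1.7), (87, -0.9)] 10.0417
```

View pics/r1.png

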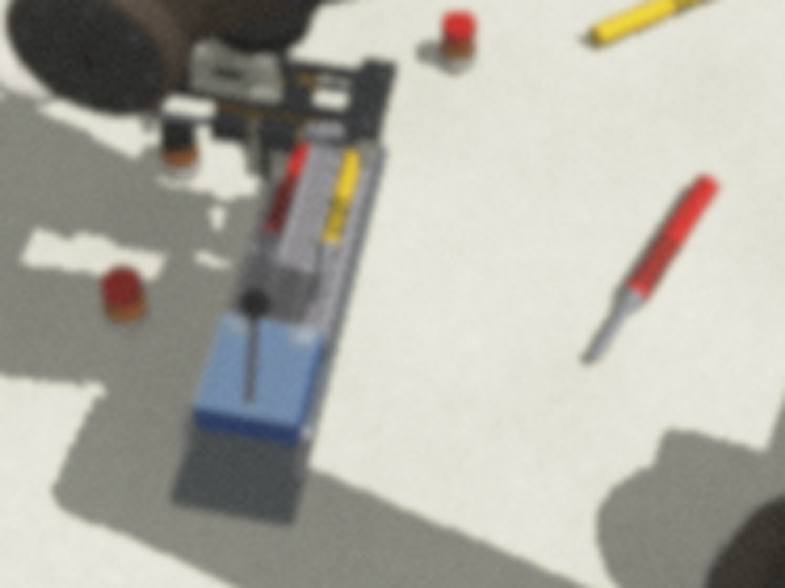

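Run:
```python
from h import *
p=np.load("stand2.npy");s=bot.read_state()
print(s["t"],s["tcp_pos"],S(p,[(97,25,100)]),s["eef_rot"],quat(p),s["width"])
a=bot.camera("scene");w=bot.camera("wrist");np.save("wv2.npy",wview(s))
A=cv2.resize(a[120:285,180:400],(400,300),interpolation=cv2.INTER_CUBIC)
W=cv2.resize(w,(400,300))
cv2.imwrite("pics/r2.png",np.hstack([A,W])[:,:,::-1])
```

```text
10.925 [552.67083252 -95.47279664  99.56305799] [[553.19641355 -95.53904384 100.        ]] [ 7.92999893e-01 -6.09221685e-01 -3.15482404e-04  9.22919451e-05] [ 0.79306185 -0.60914112  0.         -0.        ] 0.3082053799279366
```

View pics/r2.png

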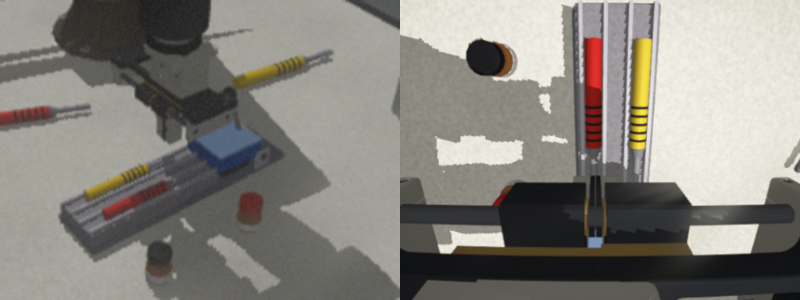

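Run:
```python
from h import *
T=np.linalg.inv(bot.get_calibration("wrist")["T_tool_cam"])
pts=[(x,y,z) for z in(0,-19,-47) for x,y in((9.5,0),(9.5,8),(9.5,21),(-9.5,0))]
for P,u in zip(pts,proj("wrist",pts,T)):print(P,(u/1.28).round()+[400,0])
s=bot.read_state();print(s["width"],s["finger_force"],s["contact_force"])
for w in(5,40):
    bot.move_gripper(w,10);s=bot.read_state();print(w,s["width"],s["finger_force"],s["t"])
a=bot.camera("wrist")
bot.move_gripper(0,30);s=bot.read_state();print(s["width"],s["finger_force"])
b=bot.camera("wrist")
cv2.imwrite("pics/g.png",np.hstack([a[180:384,56:456],b[180:384,56:456]])[:,:,::-1])
```

```text
(9.5, 0, 0) [596. 157.]
(9.5, 8, 0) [604. 157.]
(9.5, 21, 0) [619. 157.]
(-9.5, 0, 0) [596. 177.]
(9.5, 0, -19) [596. 165.]
(9.5, 8, -19) [605. 165.]
(9.5, 21, -19) [621. 165.]
(-9.5, 0, -19) [596. 186.]
(9.5, 0, -47) [596. 180.]
(9.5, 8, -47) [607. 180.]
(9.5, 21, -47) [625. 180.]
(-9.5, 0, -47) [596. 204.]
0.2826231783646243 0.0 [-0.12615072  0.32029709 -0.43757121]
5 5.0127723529644586 0.0 11.3917
40 40.02282502044208 0.0 12.1833
0.21646664023540005 0.0
```

View pics/g.png

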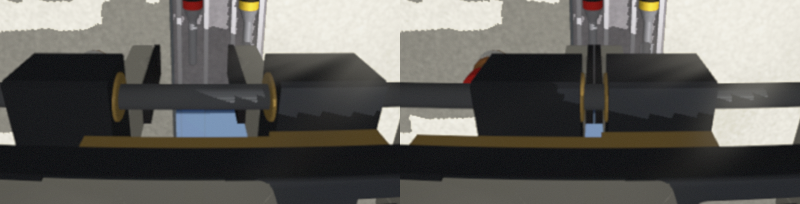

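Run:
```python
from h import *
s=bot.read_state();p=np.load("stand2.npy");print(s["t"],s["tcp_pos"])
t=s["tcp_pos"]
for d in(0,20,60):
    u=proj("scene",[t+np.array([0,0,d])])[0];print(d,u,"r2px",(u-[180,120])*400/220)
a=bot.camera("scene");u=proj("scene",[t])[0].astype(int)
c=a[u[1]-60:u[1]+45,u[0]-70:u[0]+70].copy();c=cv2.resize(c,None,fx=5.6,fy=5.6,interpolation=cv2.INTER_CUBIC)
cv2.drawMarker(c,(int(70*5.6),int(60*5.6)),(255,0,255),cv2.MARKER_CROSS,15,1)
cv2.imwrite("pics/t.png",cv2.convertScaleAbs(c,alpha=1.6)[:,:,::-1])
```

```text
13.1167 [553.20291744 -95.51512233 100.01335908]
0 [272.71298596 205.70219818] r2px [168.56906538 155.82217851]
20 [272.98728367 199.99596896] r2px [169.0677885  145.44721629]
60 [273.55448492 188.19810958] r2px [170.09906349 123.99656287]
```

View pics/t.png

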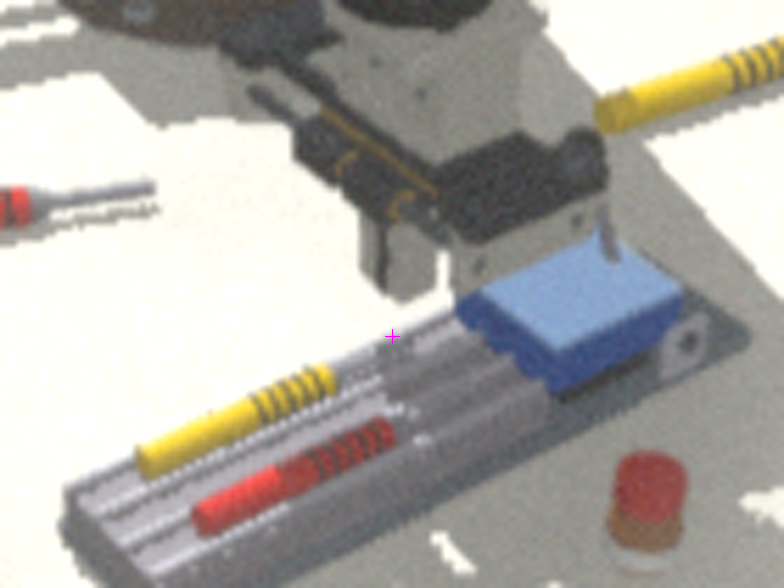

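The fingertip appears at (400,300), against a predicted TCP at (392,336). So the real tips end about 20 mm above the reported TCP, and the first push passed over the handle without touching it. I'll probe the bare bench to measure the offset.

Run:
```python
from h import *
p=np.load("stand2.npy");P=lambda z:S(p,[(305,0,z)])[0]
bot.move_ptp(P(60),quat(p));bot.line_to(P(6),120)
f0=bot.read_state()["contact_force"][2];log=[]
try:
  for z in np.arange(3,-45,-1.5):
    bot.line_to(P(z),40);s=bot.read_state();d=s["contact_force"][2]-f0;log.append((z,round(d,1),round(s["tcp_pos"][2],1)))
    if abs(d)>3:break
except bot.Unreachable as e:print(e)
print(log[-4:],s["t"])
bot.line_to(P(40),150);print(bot.read_state()["t"])
```

```text
[(np.float64(-31.5), np.float64(-0.6), np.float64(-31.6)), (np.float64(-33.0), np.float64(-0.1), np.float64(-33.1)), (np.float64(-34.5), np.float64(1.0), np.float64(-34.4)), (np.float64(-36.0), np.float64(12.1), np.float64(-34.5))] 21.375
22.0333
```

Tips are 34.5 mm above the reported TCP, a pure z offset consistent with both cameras. I'll redo the push with that correction.

```bash
cat >> h.py <<'E'
DZ=-34.5
def push(p,y,z=45.5,lo=84):
    P=lambda x,z:S(p,[(x,y,z+DZ)])[0]
    bot.move_ptp(P(246,75),quat(p));bot.line_to(P(246,z),100)
    f0=fx(p);log=[]
    for x in [170,110]+list(range(107,lo,-2)):
        bot.line_to(P(x,z),80 if x>108 else 30);log.append((x,round(fx(p)-f0,1)))
        if log[-1][1]>5 or (x==170 and log[-1][1]<.1 and 0):break
    print(log,bot.read_state()["t"])
    bot.line_to(P(x+8,z),80)
    bot.line_to(P(x+8,75),150)
E
python3 - <<'E'
from h import *
p=np.load("stand2.npy");push(p,25)
a=bot.camera("scene")
cv2.imwrite("pics/p1.png",cv2.resize(a[155:285,200:373],None,fx=4,fy=4,interpolation=cv2.INTER_CUBIC)[:,:,::-1])
E
```

```text
[(170, -0.3), (110, 0.7), (107, 0.4), (105, -0.2), (103, -0.3), (101, -0.1), (99, 3.9), (97, 9.4)] 26.3417
```

View pics/p1.png

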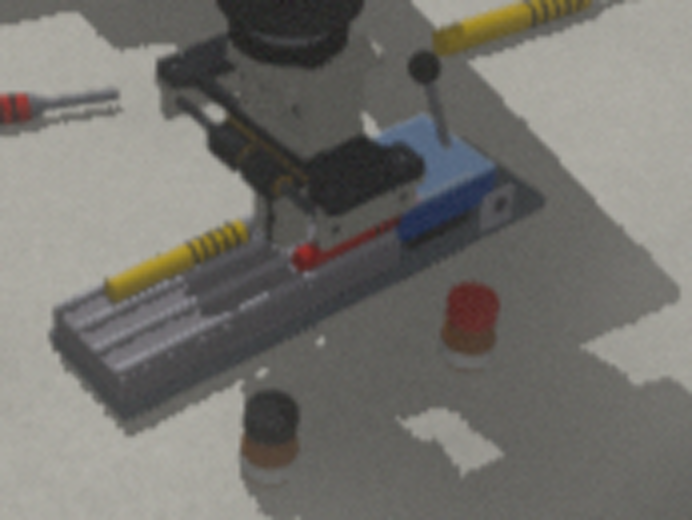

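Red is home: contact came at x=97 against 95.5 expected, and the butt is next to the cup in the picture (305,255). Yellow next, checked numerically with the wrist camera.

```bash
cat >> h.py <<'E'
def check(p,name="wrist"):
    s=bot.read_state();a=bot.camera(name).astype(int);V=wview(s) if name=="wrist" else None
    # predicted handle surface points for fully home instruments -> search colour along lane line
    r,g,b=a[...,0],a[...,1],a[...,2]
    m={"red":(r>1.8*g)&(r>60),"yel":(r>1.8*b)&(g>1.5*b)&(r>70)}
    for n,y in(("red",25),("yel",-25)):
        xs=np.arange(0,230,.5);uv=proj(name,S(p,np.c_[xs,0*xs+y,0*xs+51]),V).round().astype(int)
        ok=(uv[:,0]>=0)&(uv[:,0]<512)&(uv[:,1]>=0)&(uv[:,1]<384)
        h=xs[ok][m[n][uv[ok,1],uv[ok,0]]];print(name,n,"x range",h.min() if len(h) else None,h.max() if len(h) else None)
def ball(n):
    a=bot.camera(n);return a
E
python3 - <<'E'
from h import *
p=np.load("stand2.npy");push(p,-25)
bot.move_ptp(S(p,[(60,0,190+DZ+34)])[0],quat(p))
check(p);print(bot.read_state()["t"],S(p,[(-45,0,145.5)]))
# ball by dark-blob centroid near prediction
for n in("scene","side"):
    a=bot.camera(n).astype(int).sum(2);u=proj(n,S(p,[(-45,0,145.5)]))[0]
    c=u.round().astype(int);w=a[c[1]-7:c[1]+8,c[0]-7:c[0]+8]
    m=(w<150).astype(np.uint8);k,l,st,ce=cv2.connectedComponentsWithStats(m)
    print(n,u,[(st[i,4],(ce[i]+c-7).round(1)) for i in range(1,k)])
E
```

```text
[(170, 1.1), (110, -0.4), (107, -0.4), (105, -1.3), (103, -0.0), (101, 0.0), (99, 3.3), (97, 10.3)] 31.5833
wrist red x range 2.0 88.5
wrist yel x range 2.0 88.5
32.9083 [[492.42110809  35.21019037 145.5       ]]
scene [306.80835787 170.9508342 ] [(np.int32(36), array([305.8, 171.6]))]
side [230.04154946 223.17010771] [(np.int32(22), array([230.3, 221.6]))]
```

Both instruments are home (same butt x, contact at the same spot). Ball fit suggests about +2 mm stand-x correction. Now I'll grip the ball and swing it along its arc.

```bash
cat > swing.py <<'E'
from h import *
p=np.load("stand2.npy");q=quat(p)
def B(th,up=0):
    a=np.arctan2(115,45)+np.radians(th)
    return S(p,[(-88+123.5*np.cos(a),0,30.5+123.5*np.sin(a)-19+DZ+up)])[0]
assert all(bot.solve_ik(B(t),q) is not None for t in range(0,91,6))
bot.move_gripper(50,10);bot.move_ptp(B(0,45),q);bot.line_to(B(0),100)
f0=np.array(bot.read_state()["contact_force"]);bot.move_gripper(10,10)
s=bot.read_state();print("grip",s["width"],s["finger_force"],(s["contact_force"]-f0).round(1),s["t"])
if not 15<s["width"]<26: raise SystemExit("no ball")
for t in list(range(6,85,6))+[87,89]:
    bot.line_to(B(t),50 if t<80 else 25);s=bot.read_state();F=(s["contact_force"]-f0).round(1)
    print(t,round(s["width"],1),F)
    if np.linalg.norm(F)>18 or s["width"]<15: print("abort");break
print(s["t"])
E
python3 swing.py
```

```text
grip 22.662550278985176 10.000003427267075 [ 5.2  0.1 -1.4] 35.6833
6 22.7 [ 6.5 -0.1 -2.2]
12 23.0 [ 6.4 -0.1 -1.8]
18 23.6 [ 7.1 -0.3 -2.2]
24 22.9 [ 6.2 -0.6 -1.3]
30 23.2 [ 6.9 -0.7 -0.9]
36 22.9 [ 5.8 -1.5 -0.3]
42 23.2 [6.7 0.8 0.1]
48 22.8 [6.5 0.9 1. ]
54 23.0 [6.6 2.2 1.8]
60 23.0 [6.4 1.4 0.7]
66 22.9 [ 6.9  2.4 -0.3]
72 22.8 [7.2 1.  0.7]
78 22.9 [6.6 2.3 0.2]
84 22.9 [ 7.3  1.8 -0.5]
87 23.1 [ 7.2  2.1 -0.5]
89 22.9 [ 7.1  2.  -0.6]
42.3917
```

```bash
cat > end.py <<'E'
import re
src=open("swing.py").read().split("assert")[0];exec(src)
f1=np.array(bot.read_state()["contact_force"])
for t in(90,91,92):
    bot.line_to(B(t),20);d=bot.read_state()["contact_force"]-f1;print(t,d.round(1))
    if d[2]>2.5:break
bot.move_gripper(50,10);bot.pause(.2)
bot.line_to(B(t,90),120)
s=bot.read_state();print(s["t"])
bot.line_to(S(p,[(-300,0,260)])[0],250)
# numeric check: handles upright, ball at final place
print(bot.read_state()["t"])
for n in("scene","side"):
    a=bot.camera(n).astype(int);cv2.imwrite(f"pics/end_{n}.png",a.astype(np.uint8)[:,:,::-1])
    r,g,b=a[...,0],a[...,1],a[...,2]
    for nm,y,m in(("red",25,(r>1.8*g)&(r>60)),("yel",-25,(r>1.8*b)&(g>1.5*b)&(r>70))):
        zs=np.arange(125,206,8.);u=proj(n,S(p,np.c_[0*zs-88-13.5,0*zs+y,zs])).round().astype(int)
        print(n,nm,m[u[:,1],u[:,0]].astype(int))
    u=proj(n,S(p,[(-88-115,0,75.5)]))[0].round().astype(int);print("ball",a[u[1],u[0]])
    for nm,P in(("jA",(21,132,52)),("jB",(194,136,52))):
        u=proj(n,S(p,[P]))[0].round().astype(int);print(nm,a[u[1],u[0]])
    c=cv2.cvtColor(cv2.imread(f"pics/end_{n}.png"),cv2.COLOR_BGR2HSV)
E
python3 end.py
```

```text
90 [-0.6  0.5  0.8]
91 [-1.  -1.9  6.2]
44.7
45.5667
scene red [0 1 1 1 0 1 0 0 0 0 0]
scene yel [1 1 1 1 1 1 0 0 0 0 0]
ball [49 47 42]
jA [143  52  49]
jB [54 55 51]
side red [0 0 0 0 0 0 0 0 0 0 0]
side yel [0 0 0 0 0 0 0 0 0 0 0]
ball [65 58 49]
jA [78 69 59]
jB [96 84 74]
```

Run:
```python
from h import *
p=np.load("stand2.npy");c=cv2
a=cv2.imread("pics/end_scene.png")[:,:,::-1].astype(int)
r,g,b=a[...,0],a[...,1],a[...,2]
for nm,y,m in(("red",25,(r>1.6*g)&(r>45)),("yel",-25,(r>1.6*b)&(g>1.4*b)&(r>45))):
    e=proj("scene",S(p,[(-101.5,y,z) for z in(125,165,206)]));print(nm,"expect",e.round(0).tolist())
    k,l,st,ce=c.connectedComponentsWithStats(m.astype(np.uint8))
    print([st[i].tolist() for i in range(1,k) if st[i,4]>8 and abs(ce[i]-e[1]).max()<60])
for z in range(125,215,8):
    u=proj("scene",S(p,[(-101.5,-25,z)]))[0].round().astype(int);print(z,u,a[u[1],u[0]],end=" ")
print(bot.read_state()["t"])
bot.move_ptp(S(p,[(60,-20,330)])[0],quat(p))
s=bot.read_state();print(s["t"])
for n in("side","wrist"):
    V=wview(s) if n=="wrist" else None
    a=bot.camera(n).astype(int);cv2.imwrite(f"pics/e2_{n}.png",a.astype(np.uint8)[:,:,::-1])
    r,g,b=a[...,0],a[...,1],a[...,2]
    for nm,y,m in(("red",25,(r>1.6*g)&(r>45)),("yel",-25,(r>1.6*b)&(g>1.4*b)&(r>45))):
        e=proj(n,S(p,[(-101.5,y,z) for z in(125,165,206)]),V);print(n,nm,"expect",e.round(0).tolist())
        k,l,st,ce=c.connectedComponentsWithStats(m.astype(np.uint8))
        print([st[i].tolist() for i in range(1,k) if st[i,4]>8 and abs(ce[i]-e[1]).max()<60])
```

```text
red expect [[326.0, 174.0], [328.0, 163.0], [330.0, 151.0]]
[[324, 152, 6, 23, 103]]
yel expect [[315.0, 167.0], [316.0, 155.0], [318.0, 143.0]]
[[309, 144, 15, 26, 183], [329, 151, 19, 11, 98]]
125 [315 167] [75 67 40] 133 [315 164] [93 80 40] 141 [315 162] [94 81 36] 149 [316 160] [101  88  43] 157 [316 158] [97 86 51] 165 [316 155] [103  92  57] 173 [316 153] [104  94  61] 181 [317 151] [132 128 111] 189 [317 148] [119 113  92] 197 [317 146] [130 123  93] 205 [317 144] [155 153 137] 213 [318 141] [154 152 146] 45.6667
47.0417
side red expect [[218.0, 240.0], [217.0, 233.0], [216.0, 225.0]]
[[195, 214, 8, 10, 64], [215, 221, 6, 24, 113]]
side yel expect [[234.0, 243.0], [233.0, 236.0], [233.0, 228.0]]
[[210, 186, 6, 3, 12], [197, 222, 7, 4, 18], [230, 223, 8, 24, 145]]
wrist red expect [[221.0, 259.0], [218.0, 274.0], [215.0, 293.0]]
[[214, 254, 12, 10, 103]]
wrist yel expect [[253.0, 260.0], [254.0, 274.0], [254.0, 293.0]]
[[248, 254, 10, 10, 87]]
```

```bash
python3 -c "
from plant import bot
print(bot.close_job())"
```

```text
the job is handed in; nothing more can be done
None
```

I handed the job in at about 47 s: both instruments are fully home in the cup, which stands upright against its stop, and the jars were never approached; the final state was checked numerically in the camera images, not by eye.

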